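# Mesh a ribbon bobbin with the winder's drive socket and keep it pressed home

### The arm

A 6-joint arm with a two-finger parallel gripper is mounted at the origin on a cart in front of the work surface, level with it; the furniture and walls round the work are solid. World frame = base frame: x ahead of the robot, y to its left, z up, the work surface at z = 0. Lengths are in m, angles in rad, forces in N, time in s.
With the tool pointing down it reaches from about 0.35 to 0.85 m from the base axis. Payload 8.1 kg.
Tool frame: the origin (TCP) lies on the mounting face of the last link; the fingertips stand 173 mm ahead of it and the grasp point (between the pads) lies 155 mm ahead of it (arm.grip_point_offset is the distance from the TCP to the grasp point, in m); z points along the fingers, y is the line along which they close (so a half turn about z gives the same grasp; the last joint's range is limited). The gripper opens to 85 mm and grips with 20 to 120 N. Pads are 22 mm wide; open, the fingers measure 114 mm over their backs; the gripper's body (76 mm by 85 mm) begins 54 mm behind the grasp point. The pads swing forward as they close: fully open they stand 13 mm farther back than shut.
Start: joints at [1.245, 0.13, 1.488, -0, 1.523, -0.085], TCP at [0.143, 0.583, 0.405] pointing down, gripper open.
Joint ranges: [-2.96, 2.96], [-0.89, 2.26], [0.02, 2.5], [-1.34, 4.48], [0, 2.73], [-2.66, 2.66]. Speed limits (rad/s): [2.39, 2.39, 2.79, 3.14, 3.14, 3.14].

### API

Orientations are given as a 3x3 rotation matrix whose columns are the frame's x, y, z axes.
In Python, from workcell import arm gives the robot as it stands. The module is installed in compiled form; this text tells all that it offers.
- The arm moves only by the tool apply_moves, never from a script. Its argument "moves" is a list of rows, each an object of numbers: "dx", "dy", "dz": the shift along the tool's x, y, z in m; "twist": the turn about the tool's z in degrees; "jaw": the opening in per cent of the stroke, from 0 (shut) to 100 (fully open). In form: [{"dx": .., "dy": .., "dz": .., "twist": .., "jaw": ..}, ...]. A call has 1 to 20 rows; each row shifts and turns the commanded pose from where the row before left it, along the tool's axes as they then stand; what a row does not reach is not made up. A row lasts 1/12 s, in which the tool goes at most 41.7 mm and 7.16 degrees, less where a joint would pass 70% of its speed; a pose out of reach is approached as far as the arm can. A call with a gripper value outside its range is refused whole. The fingers move at their own pace and stop on an object; the grip force is fixed at half the most. Time passes only in rows, so rows that do not move let the fingers close. It gives the time, the measured TCP pose, the force, the opening and the grip force at its end, in the units of the state.
- arm.get_obs(): the state, without advancing time (a new reading comes with each control period).
- arm.camera(name): name is "scene" or "top" or "wrist"; returns a dict with "image" (384x512x3 uint8, blue, green, red), "fx", "fy", "cx", "cy" (pixels), "origin" and "rotation" of the camera in the world; the wrist camera has in their place "mount" (4x4, takes a point from camera to tool coordinates, whose origin is the TCP and whose axes are the flange's). Camera axes: x right, y down, z forward; pixel columns grow to the right and rows downward; lengths in m; the calibration is good to about 2 mm. A picture is of the moment at which its call begins: read the wrist's pose just before it. There is no depth.
- arm.sign_off(): hands the job in; it is judged then, once.
Trained networks look in a picture, given as the dict that the camera call returned (one of the last four; its "shot" number tells which), for a name from the list of things; names that differ only in an ending like _2 or _b are one class to them, and where a whole thing is asked for, a point or a joint stands for the part that bears it (a point fixed in the world has none). Each returns a list of dicts, best first, with "conf" (0 to 1); they miss things now and then, are a little off and sometimes report something else, mostly with a low value. They report only what shows in the picture. A call takes as long as a camera call. They do not tell look-alikes from the thing itself.
- arm.recognise(name, picture): "box" ([left, top, right, bottom] in pixels, round what is visible of it).
The state is a dict: "time_s": time; "qpos": joint angles; "dq": joint speeds; "tau": joint torques, N m; "tcp_pos": TCP position; "eef_rot": TCP orientation; "force": force on the tool from outside, world axes, zero at the start; "moment": the same for the moment, N m; "gripper_width": finger opening in m; "finger_force": force on a finger pad.
Only numpy, scipy, OpenCV 4.12 (cv2) and the standard library are available. Lean on these libraries where they do the work, as an engineer would, in place of code of your own. Each camera call takes 0.05 s, during which the arm holds its last target. There are 200 camera calls.

### The job

Lift the ribbon bobbin with the wing grip out of its parking stand and put its splined foot into the round mouth of the winder's drive socket, turning it so that the splines mesh. Slide it fully home against the spring ejector, its lower flange flush on the rim, keep it pressed there and finish while still holding it down. Leave the ribbon spool, tape measure and glitter tin where they are.

Things in the scene. Friction and masses are not known exactly. Their poses are not given: they have to be found in the camera images.
- bobbin_grip (a point): centre of the wing grip on top of the ribbon bobbin (grey plastic, steel foot, 0.12 kg, 108 mm tall, upright). The wing is a flat bar 46 mm long (x) x 16 mm thick (y) x 44 mm high (z, up). Upper flange (dia 60 x 4 mm): its top is 22 mm below this point. Hub dia 32 x 24 mm. Lower flange (dia 60 x 4 mm): its underside is 54 mm below. The foot ends 86 mm below
- bobbin_foot (a point): lower end of the bobbin's steel foot, on its axis, z up (86 mm below the wing's centre). The foot: core dia 12 mm, 32 mm long, with four lugs (splines) 8 mm wide reaching 16 mm from the axis along +x, -x, +y, -y of this frame (two in line with the wing), from 2 to 18 mm above this point, their lower ends V-pointed. Hidden in the stand at the start
- stand_top (a point): centre of the top rim of the black round parking stand (fixed, 44 mm high, outer dia 62 mm, base disc dia 80 mm, plain round hole dia 38 mm, 37 mm deep), z up; at the start the bobbin's lower flange rests on this rim with its foot in the hole, turned at any angle
- socket_mouth (a point): centre of the top rim of the winder's drive socket, z up, 60 mm above the desk: a fixed aluminium tube (does not turn), outer dia 60 mm, 40 mm high. Bobbin home: lower flange on this rim, wing centre 54 mm above this point. Four small dark ribs on its base disc (dia 92 mm) point along the four slots inside, which lie along this frame's +x, -x, +y, -y
- socket_cross (a point): centre of the top of the cross-shaped opening in the socket, 12 mm below its rim, same axes. Above it the bore is round, dia 37 mm; below, for 18 mm, four slots 11 mm wide along +x, -x, +y, -y, so the splines fit at four angles, 90 degrees apart, within about 5 degrees. Unmeshed lugs rest here, with the lower flange 18 mm above the rim
- winder: the ribbon winder, fixed; origin on the desk under the socket's axis. Black base 120 mm (x) x 200 mm (y, from -60 to +140 mm), white motor housing 104 x 72 mm on its +y side, top 74 mm above the desk, near wall 60 mm from the socket's axis
- ejector (a joint): travel of the spring ejector inside the socket, in m: 0 = up (not pressed), 0.008 = bobbin fully home (stop at 0.0095). The foot meets it for the last 8 mm; it pushes up with 4 N at first and 8 N at home, so the bobbin rises again if let go
- ribbon_pink: spool of pink ribbon, dia 54 mm, 64 mm high, standing on the desk; origin at the centre of its underside; to be left alone
- tape_measure: pocket tape measure, 66 x 66 x 32 mm, on the desk; origin at the centre of its underside; to be left alone
- glitter_tin: flat round tin of glitter, dia 62 mm, 22 mm high, on the desk; origin at the centre of its underside; to be left alone
Mind the look-alikes: they are no part of the job. Leave any green look-alike of the part that bears bobbin_grip alone.

How it is judged:
On the way, in this order (a step that is already met when the one before it is completed fails the run):
1. the bobbin is lifted, held by the gripper, until its foot is clear of the stand (z of bobbin_grip in the frame of stand_top above 0.088 m and contact force between the fingers and bobbin above 1 N), for 0.1 s.
2. the splines have meshed: the bobbin is upright over the socket with its lower flange less than 13 mm above the rim (horizontal distance between bobbin_grip and socket_mouth below 0.006 m and z of bobbin_grip in the frame of socket_mouth below 0.067 m and angle between bobbin_grip's own z axis and vertical below 0.1 rad), for 0.1 s.
At the end, for the whole second after the job is handed in: The bobbin stands upright (within 4.5 degrees) and meshed in the socket, its lower flange flush on the rim (within 2.5 mm), axis within 6 mm, the ejector pressed by more than 5 mm; the bobbin is at rest and the gripper still holds it down (contact force over 2 N) (z of bobbin_grip in the frame of socket_mouth below 0.0565 m and horizontal distance between bobbin_grip and socket_mouth below 0.006 m and angle between bobbin_grip's own z axis and vertical below 0.08 rad and value of joint ejector above 0.005 m and contact force between the fingers and bobbin above 2 N and linear speed of bobbin below 0.02 m/s); the arm keeps its last pose, push and grip.
It fails at once if the ribbon pink is moved by more than 20 mm (distance of ribbon_pink from where it was at the start of the episode above 0.02 m).
It fails at once if the tape measure is moved by more than 20 mm (distance of tape_measure from where it was at the start of the episode above 0.02 m).
It fails at once if the glitter tin is moved by more than 20 mm (distance of glitter_tin from where it was at the start of the episode above 0.02 m).
It also fails if it takes over 35 s, if anything falls off the work surface, if the arm or the gripper's body presses on something with over 40 N, if the wrist force passes 120 N, or if a joint passes its speed limit or range.

## Working session

There is one attempt and no reset: what is moved stays moved. The work goes in short steps, Python scripts to look and compute and a tool call to move; the robot and the scene stay as the last step left them, time stands still between calls to the robot, and variables do not carry over. Pictures are saved under pics/ and viewed, at most 10 in all, crops included, and the job is handed in when it is done.

Besides the shell and the picture viewer there is one more tool, called after "Request:" by a JSON object that holds its "method" and its "body". apply_moves: Moves the arm, as the interface text tells. Its arguments: {"type":"object","properties":{"moves":{"type":"array"}},"required":["moves"]}

```bash
mkdir -p pics
cat > h.py <<'E'
from workcell import arm
import numpy as np, cv2
def cam(name):
    o=arm.get_obs(); p=arm.camera(name)
    if name=='wrist':
        T=np.eye(4);T[:3,:3]=o['eef_rot'];T[:3,3]=o['tcp_pos'];M=T@np.array(p['mount'])
        p['R'],p['o']=M[:3,:3],M[:3,3]
    else: p['R'],p['o']=np.array(p['rotation']),np.array(p['origin'])
    return p
def ray(p,u,v,z):
    d=p['R']@np.array([(u-p['cx'])/p['fx'],(v-p['cy'])/p['fy'],1]); return p['o']+d*(z-p['o'][2])/d[2]
def proj(p,X):
    c=p['R'].T@(np.array(X)-p['o']); return np.array([p['fx']*c[0]/c[2]+p['cx'],p['fy']*c[1]/c[2]+p['cy']])
E
python3 - <<'E'
from h import *
ims=[]
for n in ['top','scene']:
    p=cam(n); ims.append(p['image']); print(n,p['o'].round(3),p['fx'],p['R'].round(2).tolist())
    for k in ['bobbin_grip','stand_top','socket_mouth','winder','ribbon_pink','tape_measure','glitter_tin']:
        for r in arm.recognise(k,p)[:3]:
            b=r['box'];print(k,round(r['conf'],2),np.round(b),ray(p,(b[0]+b[2])/2,(b[1]+b[3])/2,.05).round(3))
    cv2.imwrite(f'pics/{n}.png',cv2.resize(p['image'],(800,600)))
o=arm.get_obs();print(o['tcp_pos'],np.round(o['eef_rot'],3),o['time_s'])
E
```

```text
top [-0.105 -0.314  1.597] 420.43755925379816 [[0.36, -0.86, 0.36], [-0.93, -0.33, 0.14], [-0.0, -0.38, -0.92]]
bobbin_grip 0.58 [281. 202. 301. 220.] [ 0.457 -0.231  0.05 ]
bobbin_grip 0.58 [381. 259. 401. 274.] [ 0.384 -0.648  0.05 ]
stand_top 0.64 [282. 210. 302. 226.] [ 0.43  -0.244  0.05 ]
stand_top 0.2 [323. 214. 337. 232.] [ 0.466 -0.387  0.05 ]
socket_mouth 0.76 [190. 166. 211. 186.] [0.467 0.159 0.05 ]
winder 0.67 [164. 152. 216. 192.] [0.469 0.207 0.05 ]
winder 0.31 [192. 163. 210. 185.] [0.475 0.162 0.05 ]
ribbon_pink 0.51 [324. 216. 341. 229.] [ 0.469 -0.395  0.05 ]
tape_measure 0.61 [143. 137. 158. 154.] [0.52  0.412 0.05 ]
glitter_tin 0.63 [126. 152. 142. 166.] [0.44  0.447 0.05 ]
scene [-1.159  0.249  1.303] 497.04508988872095 [[-0.21, -0.58, 0.79], [-0.98, 0.14, -0.15], [-0.02, -0.8, -0.6]]
bobbin_grip 0.56 [287. 172. 304. 195.] [ 0.482 -0.246  0.05 ]
bobbin_grip 0.51 [388. 174. 401. 194.] [ 0.383 -0.651  0.05 ]
stand_top 0.46 [283. 192. 306. 204.] [ 0.383 -0.215  0.05 ]
socket_mouth 0.78 [188. 191. 207. 213.] [0.451 0.175 0.05 ]
winder 0.72 [163. 194. 214. 220.] [0.427 0.216 0.05 ]
ribbon_pink 0.66 [325. 178. 337. 184.] [ 0.466 -0.398  0.05 ]
tape_measure 0.57 [128. 197. 144. 211.] [0.498 0.423 0.05 ]
glitter_tin 0.65 [120. 215. 136. 228.] [0.393 0.455 0.05 ]
[0.14305455 0.58268751 0.40472792] [[-0.971  0.238 -0.   ]
 [ 0.238  0.971  0.   ]
 [ 0.     0.    -1.   ]] 0.8
```

View pics/top.png

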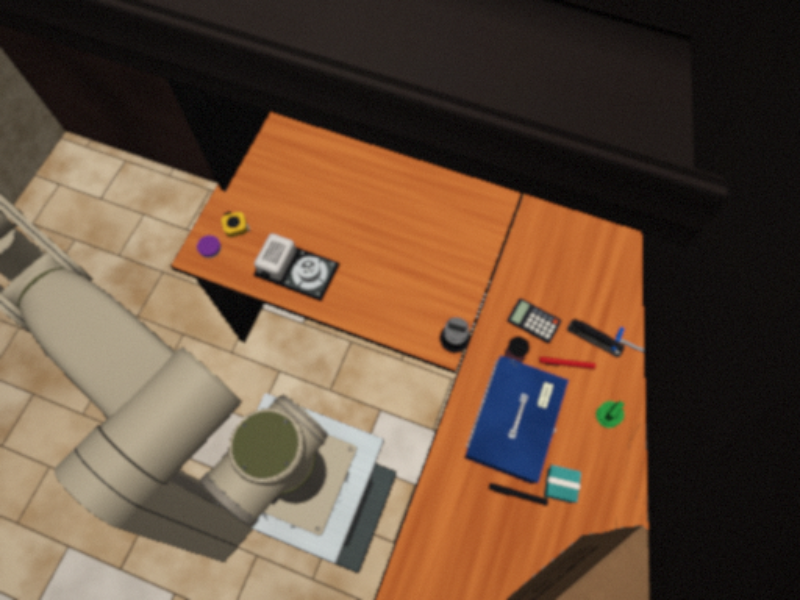

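View pics/scene.png

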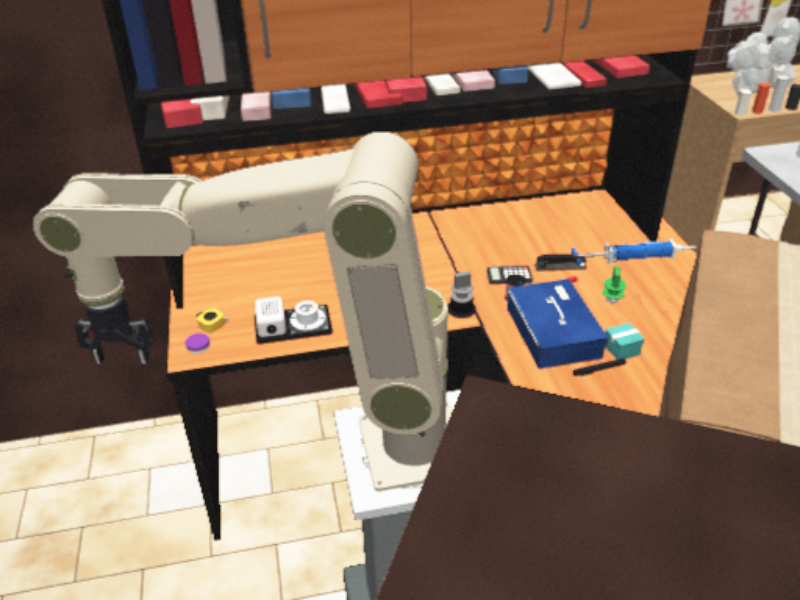

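Top view: our grey bobbin sits on the black stand near (455,330) in the 800px picture, with the winder at (300,268). The tin and tape are left of the winder, and the green look-alike is at (610,412). I'll fly over the socket first, looking down with the wrist camera.

Request:
{"method": "apply_moves", "body": {"moves": [{"dx":-0.03,"dy":-0.0263},{"dx":-0.03,"dy":-0.0263},{"dx":-0.03,"dy":-0.0263},{"dx":-0.03,"dy":-0.0263},{"dx":-0.03,"dy":-0.0263},{"dx":-0.03,"dy":-0.0263},{"dx":-0.03,"dy":-0.0263},{"dx":-0.03,"dy":-0.0263},{"dx":-0.03,"dy":-0.0263},{"dx":-0.03,"dy":-0.0263},{"dx":-0.03,"dy":-0.0263},{"dx":-0.03,"dy":-0.0263},{}]}}

```text
invalid input at $.moves[0]: expected keys dx, dy, dz, twist, jaw
```

Run:
```python
from h import *
p=cam('wrist');o=arm.get_obs();print(o['tcp_pos'],np.round(o['eef_rot'],3),o['time_s'],np.round(p['mount'],3),p['fx'])
for k in ['socket_mouth','winder']:
    for r in arm.recognise(k,p)[:3]:
        b=r['box'];print(k,round(r['conf'],2),np.round(b),ray(p,(b[0]+b[2])/2,(b[1]+b[3])/2,.05).round(4))
cv2.imwrite('pics/w1.png',cv2.resize(p['image'],(800,600)));cv2.imwrite('pics/w1raw.png',p['image'])
np.savez('w1.npz',R=p['R'],o=p['o'],k=[p['fx'],p['fy'],p['cx'],p['cy']])
```

```text
[0.1430759  0.58270104 0.40472198] [[-0.971  0.238  0.   ]
 [ 0.238  0.971  0.   ]
 [-0.     0.    -1.   ]] 0.85 [[-0.001 -0.949 -0.314  0.081]
 [ 1.    -0.001 -0.     0.   ]
 [ 0.    -0.314  0.949  0.031]
 [ 0.     0.     0.     1.   ]] 300.1561666368062
```

View pics/w1.png

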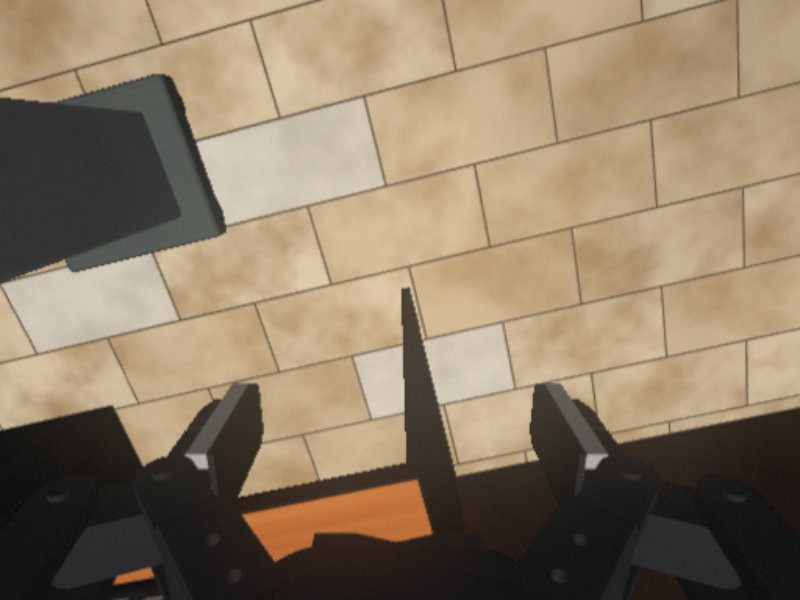

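The picture shows only floor: the move was refused because every row needs all five keys.

Request:
{"method": "apply_moves", "body": {"moves": [{"dx":-0.03,"dy":-0.0263,"dz":0,"twist":0,"jaw":100},{"dx":-0.03,"dy":-0.0263,"dz":0,"twist":0,"jaw":100},{"dx":-0.03,"dy":-0.0263,"dz":0,"twist":0,"jaw":100},{"dx":-0.03,"dy":-0.0263,"dz":0,"twist":0,"jaw":100},{"dx":-0.03,"dy":-0.0263,"dz":0,"twist":0,"jaw":100},{"dx":-0.03,"dy":-0.0263,"dz":0,"twist":0,"jaw":100},{"dx":-0.03,"dy":-0.0263,"dz":0,"twist":0,"jaw":100},{"dx":-0.03,"dy":-0.0263,"dz":0,"twist":0,"jaw":100},{"dx":-0.03,"dy":-0.0263,"dz":0,"twist":0,"jaw":100},{"dx":-0.03,"dy":-0.0263,"dz":0,"twist":0,"jaw":100},{"dx":-0.03,"dy":-0.0263,"dz":0,"twist":0,"jaw":100},{"dx":-0.03,"dy":-0.0263,"dz":0,"twist":0,"jaw":100},{"dx":0,"dy":0,"dz":0,"twist":0,"jaw":100},{"dx":0,"dy":0,"dz":0,"twist":0,"jaw":100}]}}

```text
time_s: 2.12
tcp_pos: [0.4184, 0.1885, 0.4048]
eef_rot: [[-0.97, 0.243, 0.0], [0.243, 0.97, -0.0], [-0.0, -0.0, -1.0]]
force: [-0.6, 0.6, -1.1]
gripper_width: 0.0853
finger_force: 0.0
```

Run:
```python
from h import *
p=cam('wrist');o=arm.get_obs();print(o['tcp_pos'],np.round(o['eef_rot'],3),o['time_s'])
for k in ['socket_mouth','winder']:
    for r in arm.recognise(k,p)[:3]:
        b=r['box'];print(k,round(r['conf'],2),np.round(b),ray(p,(b[0]+b[2])/2,(b[1]+b[3])/2,.05).round(4))
cv2.imwrite('pics/w2.png',cv2.resize(p['image'],(800,600)));cv2.imwrite('pics/w2raw.png',p['image'])
np.savez('w2.npz',R=p['R'],o=p['o'],k=[p['fx'],p['fy'],p['cx'],p['cy']])
```

```text
[0.41770719 0.18972212 0.40473153] [[-0.971  0.241 -0.   ]
 [ 0.241  0.971  0.   ]
 [ 0.     0.    -1.   ]] 2.1667
socket_mouth 0.75 [225. 169. 299. 242.] [0.4672 0.1868 0.05  ]
winder 0.82 [206. 134. 382. 250.] [0.4605 0.226  0.05  ]
```

View pics/w2.png

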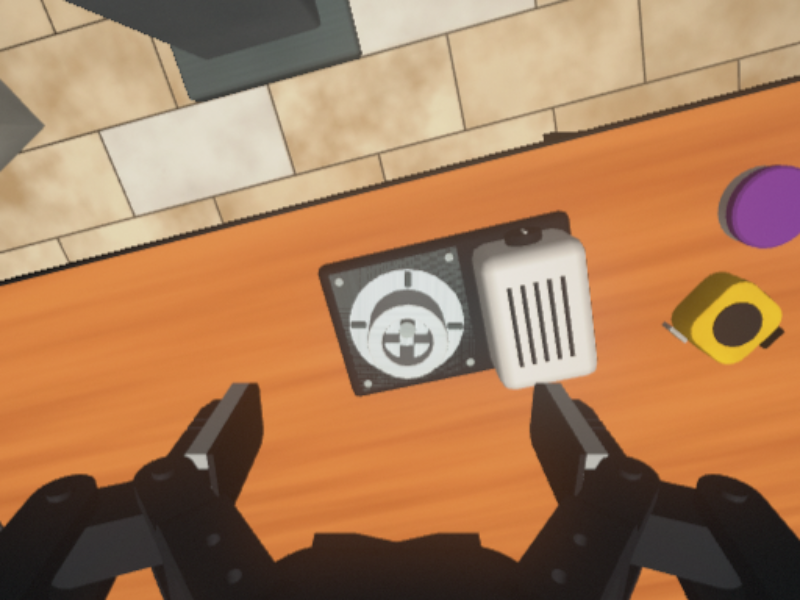

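The socket is centred near (407,338) at 800px. Its ribs show at (358,325), (456,325) and (407,279), so the slots lie almost along the tool axes; the housing is to the right, with tin and tape further right. I'll zoom in to measure.

Run:
```python
import cv2
i=cv2.imread('pics/w2raw.png')[160:250,210:312]
cv2.imwrite('pics/w2c.png',cv2.resize(i,None,fx=6,fy=6,interpolation=cv2.INTER_CUBIC))
```

```text
(no output)
```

View pics/w2c.png

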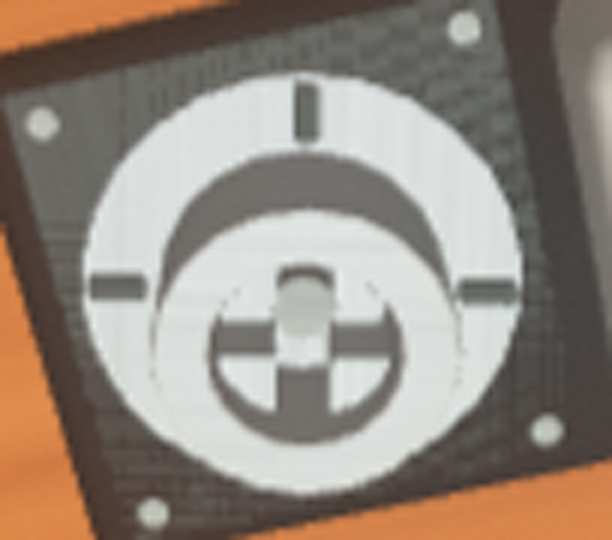

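Crop: ribs at (117,287), (487,291) and (307,112); rim ellipse spans x 152–462, y 210–494.

Run:
```python
import numpy as np
d=np.load('w2.npz');k=d['k']
def ray(x,y,z):
    u,v=x/6+210-.42,y/6+160-.42
    q=d['R']@np.array([(u-k[2])/k[0],(v-k[3])/k[1],1]);return d['o']+q*(z-d['o'][2])/q[2]
c=[ray(307,352,.06)];L,R,T=[ray(*a,.02) for a in((117,287),(487,291),(307,112))]
print(c,(L+R)/2,L,R,T)
print('rim dia',np.linalg.norm(ray(152,352,.06)-ray(462,352,.06)),np.linalg.norm(ray(307,210,.06)-ray(307,494,.06)),'rib span',np.linalg.norm(L-R))
f=lambda v:np.degrees(np.arctan2(v[1],v[0]))
print(f(R-L),f((L+R)/2-T))
```

```text
[array([0.47816403, 0.18260591, 0.06      ])] [0.48140427 0.18170631 0.02      ] [0.47143071 0.14387888 0.02      ] [0.49137784 0.21953373 0.02      ] [0.44375703 0.19193018 0.02      ]
rim dia 0.058824146163090715 0.05877194486575064 rib span 0.07824030295828611
75.2295569455102 -15.193399747631096
```

Request:
{"method": "apply_moves", "body": {"moves": [{"dx":-0.0077,"dy":-0.0384,"dz":0,"twist":0,"jaw":100},{"dx":-0.0077,"dy":-0.0384,"dz":0,"twist":0,"jaw":100},{"dx":-0.0077,"dy":-0.0384,"dz":0,"twist":0,"jaw":100},{"dx":-0.0077,"dy":-0.0384,"dz":0,"twist":0,"jaw":100},{"dx":-0.0077,"dy":-0.0384,"dz":0,"twist":0,"jaw":100},{"dx":-0.0077,"dy":-0.0384,"dz":0,"twist":0,"jaw":100},{"dx":-0.0077,"dy":-0.0384,"dz":0,"twist":0,"jaw":100},{"dx":-0.0077,"dy":-0.0384,"dz":0,"twist":0,"jaw":100},{"dx":-0.0077,"dy":-0.0384,"dz":0,"twist":0,"jaw":100},{"dx":-0.0077,"dy":-0.0384,"dz":0,"twist":0,"jaw":100},{"dx":-0.0077,"dy":-0.0384,"dz":0,"twist":0,"jaw":100},{"dx":0,"dy":0,"dz":0,"twist":0,"jaw":100},{"dx":0,"dy":0,"dz":0,"twist":0,"jaw":100}]}}

```text
time_s: 3.35
tcp_pos: [0.3992, -0.2404, 0.4044]
eef_rot: [[-0.971, 0.24, -0.001], [0.24, 0.971, 0.001], [0.001, 0.001, -1.0]]
force: [-0.4, 0.2, 0.1]
gripper_width: 0.0851
finger_force: 0.0
```

Run:
```python
from h import *
p=cam('wrist');o=arm.get_obs();print(o['tcp_pos'],np.round(o['eef_rot'],3),o['time_s'],np.round(o['qpos'],2))
for k in ['bobbin_grip','stand_top']:
    for r in arm.recognise(k,p)[:3]:
        b=r['box'];print(k,round(r['conf'],2),np.round(b),ray(p,(b[0]+b[2])/2,(b[1]+b[3])/2,.09).round(4))
cv2.imwrite('pics/w3.png',cv2.resize(p['image'],(800,600)));cv2.imwrite('pics/w3raw.png',p['image'])
np.savez('w3.npz',R=p['R'],o=p['o'],k=[p['fx'],p['fy'],p['cx'],p['cy']])
```

```text
[ 0.39933375 -0.23931138  0.40442393] [[-0.971  0.238 -0.   ]
 [ 0.238  0.971  0.001]
 [ 0.001  0.001 -1.   ]] 3.4 [-0.65 -0.24  1.85  0.    1.54 -1.98]
bobbin_grip 0.93 [247. 184. 298. 243.] [ 0.4432 -0.2309  0.09  ]
stand_top 0.76 [237. 163. 301. 211.] [ 0.4144 -0.2276  0.09  ]
```

View pics/w3.png

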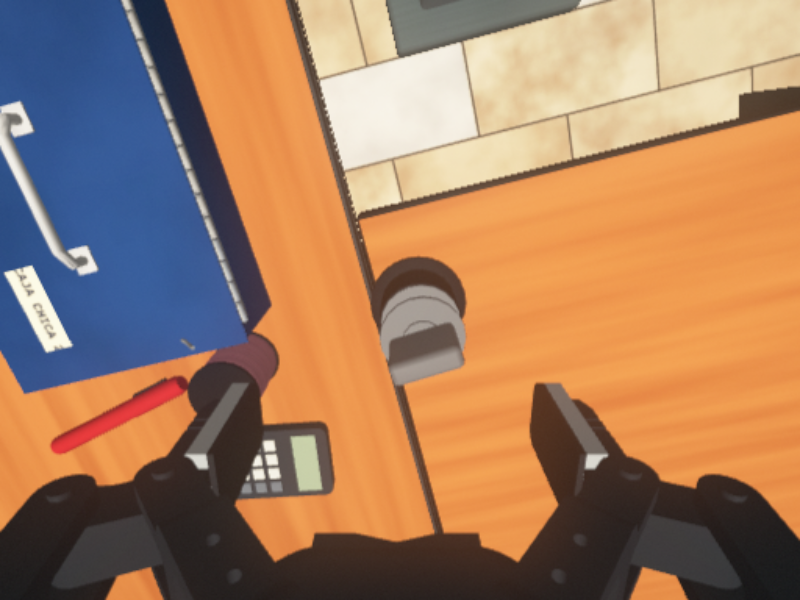

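The bobbin is at (425,335) at 800px, wing tilted slightly up to the right. The pink spool is at (232,375), about 10 cm away. I'll zoom in on the wing.

Run:
```python
import cv2
i=cv2.imread('pics/w3raw.png')[155:255,225:315]
cv2.imwrite('pics/w3c.png',cv2.resize(i,None,fx=6,fy=6,interpolation=cv2.INTER_CUBIC))
```

```text
(no output)
```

View pics/w3c.png

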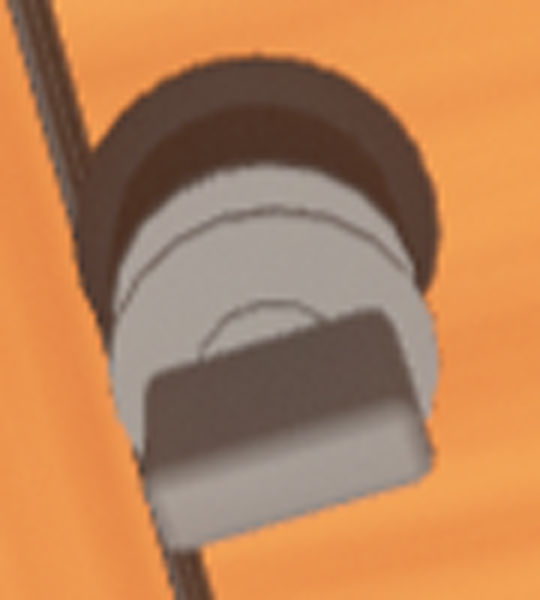

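Crop: wing top face corners roughly (152,478), (405,408), (432,470), (180,550); upper flange spans x 110–440 at row ~365.

Run:
```python
import numpy as np
d=np.load('w3.npz');k=d['k']
def ray(x,y,z):
    u,v=x/6+225-.42,y/6+155-.42
    q=d['R']@np.array([(u-k[2])/k[0],(v-k[3])/k[1],1]);return d['o']+q*(z-d['o'][2])/q[2]
P=[ray(*a,.12) for a in((152,478),(405,408),(432,470),(180,550))]
f=lambda v:np.degrees(np.arctan2(v[1],v[0]))
print(np.mean(P,0),f(P[1]-P[0]),f(P[2]-P[3]),[np.linalg.norm(P[i]-P[i-1]).round(4) for i in range(4)])
print('low edge',f(ray(385,310,.076)-ray(150,378,.076)))
print('flange',ray(275,365,.076),np.linalg.norm(ray(110,365,.076)-ray(440,365,.076)))
```

```text
[ 0.45070279 -0.23347786  0.12      ] 93.13776798547138 95.75362927012476 [np.float64(0.0134), np.float64(0.0408), np.float64(0.0115), np.float64(0.0417)]
low edge 93.55444832619519
flange [ 0.45081612 -0.23367297  0.076     ] 0.05916077115287131
```

Request:
{"method": "apply_moves", "body": {"moves": [{"dx":-0.0243,"dy":0.009,"dz":0,"twist":0,"jaw":100},{"dx":-0.0243,"dy":0.009,"dz":0,"twist":0,"jaw":100},{"dx":0,"dy":0,"dz":0.008,"twist":7,"jaw":100},{"dx":0,"dy":0,"dz":0.008,"twist":7,"jaw":100},{"dx":0,"dy":0,"dz":0.008,"twist":7,"jaw":100},{"dx":0,"dy":0,"dz":0.008,"twist":7,"jaw":100},{"dx":0,"dy":0,"dz":0.008,"twist":7,"jaw":100},{"dx":0,"dy":0,"dz":0.008,"twist":7,"jaw":100},{"dx":0,"dy":0,"dz":0.008,"twist":7,"jaw":100},{"dx":0,"dy":0,"dz":0.008,"twist":7,"jaw":100},{"dx":0,"dy":0,"dz":0.008,"twist":7,"jaw":100},{"dx":0,"dy":0,"dz":0.008,"twist":7,"jaw":100},{"dx":0,"dy":0,"dz":0,"twist":2,"jaw":100},{"dx":0,"dy":0,"dz":0,"twist":0,"jaw":100},{"dx":0,"dy":0,"dz":0,"twist":0,"jaw":100}]}}

```text
time_s: 4.75
tcp_pos: [0.4509, -0.2327, 0.325]
eef_rot: [[-0.078, 0.997, 0.0], [0.997, 0.078, -0.0], [-0.0, 0.0, -1.0]]
force: [0.9, 0.1, -0.3]
gripper_width: 0.0857
finger_force: 0.0
```

Run:
```python
from h import *
p=cam('wrist');o=arm.get_obs();print(o['tcp_pos'],np.round(o['eef_rot'],3),o['time_s'],np.round(o['qpos'],2))
for y in (0,):
    print(proj(p,[.4507,-.2335,.12]))
cv2.imwrite('pics/w4.png',cv2.resize(p['image'],(800,600)))
np.savez('w4.npz',R=p['R'],o=p['o'],k=[p['fx'],p['fy'],p['cx'],p['cy']])
```

```text
[ 0.4509175  -0.2329811   0.32517118] [[-0.077  0.997  0.001]
 [ 0.997  0.077 -0.   ]
 [-0.     0.001 -1.   ]] 4.8 [-0.58 -0.07  1.84  0.    1.37 -0.66]
[252.83462366 224.37825207]
```

View pics/w4.png

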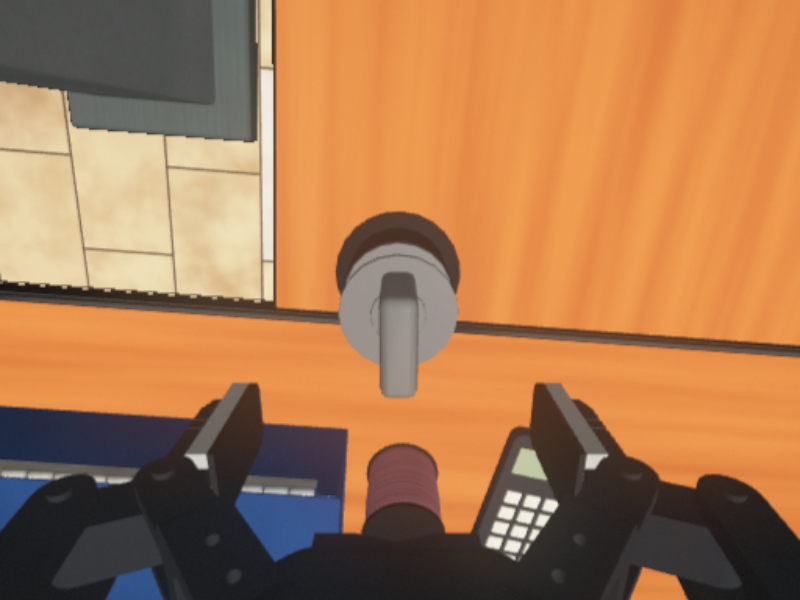

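The wing (centred at x≈398, rows 297–397) sits on the finger midline (x≈397) and is parallel to the pads. Nothing is in the way, so I descend and grip.

Request:
{"method": "apply_moves", "body": {"moves": [{"dx":0,"dy":0,"dz":0.023,"twist":0,"jaw":100},{"dx":0,"dy":0,"dz":0.023,"twist":0,"jaw":100},{"dx":0,"dy":0,"dz":0.023,"twist":0,"jaw":100},{"dx":0,"dy":0,"dz":0,"twist":0,"jaw":100},{"dx":0,"dy":0,"dz":0,"twist":0,"jaw":0},{"dx":0,"dy":0,"dz":0,"twist":0,"jaw":0},{"dx":0,"dy":0,"dz":0,"twist":0,"jaw":0},{"dx":0,"dy":0,"dz":0,"twist":0,"jaw":0},{"dx":0,"dy":0,"dz":0,"twist":0,"jaw":0},{"dx":0,"dy":0,"dz":0,"twist":0,"jaw":0},{"dx":0,"dy":0,"dz":0,"twist":0,"jaw":0},{"dx":0,"dy":0,"dz":0,"twist":0,"jaw":0},{"dx":0,"dy":0,"dz":0,"twist":0,"jaw":0},{"dx":0,"dy":0,"dz":0,"twist":0,"jaw":0}]}}

```text
time_s: 5.97
tcp_pos: [0.4509, -0.2344, 0.2567]
eef_rot: [[-0.073, 0.997, 0.001], [0.997, 0.073, -0.001], [-0.001, 0.001, -1.0]]
force: [-0.2, 0.9, 5.4]
gripper_width: 0.0151
finger_force: 61.3
```

Request:
{"method": "apply_moves", "body": {"moves": [{"dx":0,"dy":0,"dz":-0.02,"twist":0,"jaw":0},{"dx":0,"dy":0,"dz":-0.025,"twist":0,"jaw":0},{"dx":0,"dy":0,"dz":-0.025,"twist":0,"jaw":0},{"dx":0,"dy":0,"dz":-0.025,"twist":0,"jaw":0},{"dx":0,"dy":0,"dz":-0.025,"twist":0,"jaw":0},{"dx":0,"dy":0,"dz":0,"twist":0,"jaw":0},{"dx":0,"dy":0,"dz":0,"twist":0,"jaw":0}]}}

```text
time_s: 6.55
tcp_pos: [0.4508, -0.2344, 0.3772]
eef_rot: [[-0.073, 0.997, 0.003], [0.997, 0.073, -0.002], [-0.002, 0.002, -1.0]]
force: [-0.4, 0.5, -2.5]
gripper_width: 0.0149
finger_force: 60.4
```

Request:
{"method": "apply_moves", "body": {"moves": [{"dx":0.025,"dy":0.0037,"dz":0,"twist":0,"jaw":0},{"dx":0.032,"dy":0.0045,"dz":0,"twist":0,"jaw":0},{"dx":0.032,"dy":0.0045,"dz":0,"twist":0,"jaw":0},{"dx":0.032,"dy":0.0045,"dz":0,"twist":0,"jaw":0},{"dx":0.032,"dy":0.0045,"dz":0,"twist":0,"jaw":0},{"dx":0.032,"dy":0.0045,"dz":0,"twist":0,"jaw":0},{"dx":0.032,"dy":0.0045,"dz":0,"twist":0,"jaw":0},{"dx":0.032,"dy":0.0045,"dz":0,"twist":0,"jaw":0},{"dx":0.032,"dy":0.0045,"dz":0,"twist":0,"jaw":0},{"dx":0.032,"dy":0.0045,"dz":0,"twist":0,"jaw":0},{"dx":0.032,"dy":0.0045,"dz":0,"twist":0,"jaw":0},{"dx":0.032,"dy":0.0045,"dz":0,"twist":0,"jaw":0},{"dx":0.025,"dy":0.0037,"dz":0,"twist":0,"jaw":0},{"dx":0.012,"dy":0.0023,"dz":0,"twist":0,"jaw":0},{"dx":0,"dy":0,"dz":0,"twist":6,"jaw":0},{"dx":0,"dy":0,"dz":0,"twist":6,"jaw":0},{"dx":0,"dy":0,"dz":0,"twist":6,"jaw":0},{"dx":0,"dy":0,"dz":0,"twist":1,"jaw":0},{"dx":0,"dy":0,"dz":0,"twist":0,"jaw":0},{"dx":0,"dy":0,"dz":0,"twist":0,"jaw":0}]}}

```text
time_s: 8.22
tcp_pos: [0.479, 0.1826, 0.3748]
eef_rot: [[0.253, 0.968, -0.001], [0.968, -0.253, -0.0], [-0.001, -0.001, -1.0]]
force: [-0.1, 0.4, -1.3]
gripper_width: 0.0159
finger_force: 60.2
```

Run:
```python
from h import *
p=cam('wrist');o=arm.get_obs();R=np.array(o['eef_rot']);print(o['tcp_pos'],np.round(R,3),o['time_s'],np.degrees(np.arctan2(R[1,0],R[0,0])),o['finger_force'])
s=np.array([.479,.1825,.06])
print('delta tool',R.T@(s-o['tcp_pos']))
print(proj(p,s))
for k in ['socket_mouth','bobbin_grip']:
    for r in arm.recognise(k,p)[:2]: print(k,round(r['conf'],2),np.round(r['box']))
cv2.imwrite('pics/w5.png',cv2.resize(p['image'],(800,600)))
np.savez('w5.npz',R=p['R'],o=p['o'],k=[p['fx'],p['fy'],p['cx'],p['cy']])
```

```text
[0.47904968 0.18268077 0.37507483] [[ 0.253  0.967 -0.001]
 [ 0.967 -0.253 -0.   ]
 [-0.001 -0.001 -1.   ]] 8.2667 75.34284309615107 60.231642723083496
delta tool [7.88490171e-06 2.66562137e-04 3.15074776e-01]
[253.90843921 175.4451629 ]
socket_mouth 0.63 [215. 122. 296. 189.]
bobbin_grip 0.78 [205. 174. 308. 326.]
```

View pics/w5.png

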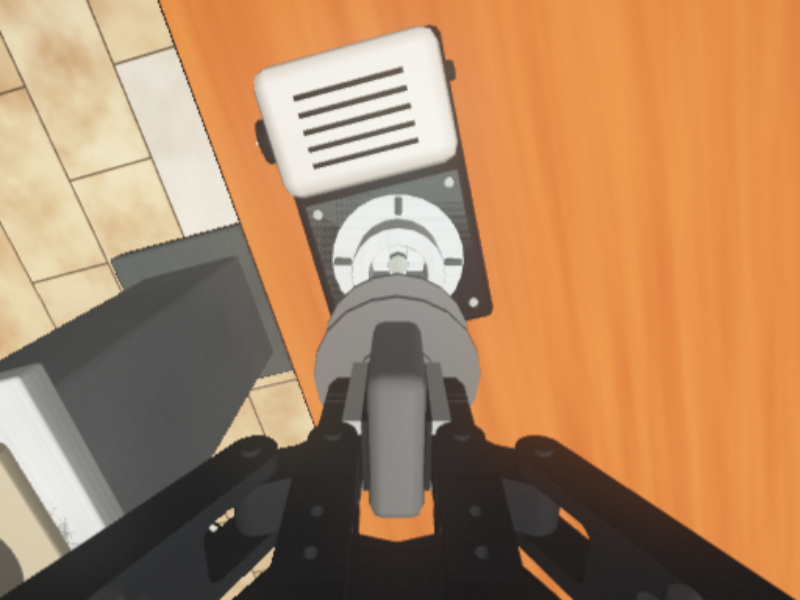

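The meshing looks good: ribs at (344,262), (452,262), (398,206), and the flange is centred at x≈398 like the socket. Next I check the fore-aft offset numerically.

Run:
```python
import numpy as np
d=np.load('w5.npz');k=d['k'];Rt=np.array([[.253,.967,0],[.967,-.253,0],[0,0,-1]]);t=np.array([.47905,.18268,.375])
def ray(x,y,z):
    u,v=x*.64-.18,y*.64-.18
    q=d['R']@np.array([(u-k[2])/k[0],(v-k[3])/k[1],1]);return (Rt.T@(d['o']+q*(z-d['o'][2])/q[2]-t))[:2].round(4)
print('ribs',ray(344,262,.02),ray(452,262,.02),ray(398,206,.02))
print('disc w',ray(332,262,.02),ray(464,262,.02), 'disc top',ray(398,194,.02))
zc=.375-.1587
print('wing top far/near',ray(398,517,zc+.022),ray(398,375,zc+.022),'flange L/R',ray(315,365,zc-.022),ray(480,365,zc-.022),'flange far edge',ray(398,296,zc-.022))
```

```text
ribs [-0.0025 -0.0377] [-0.0025  0.0391] [0.037  0.0007]
disc w [-0.0025 -0.0462] [-0.0025  0.0476] disc top [0.0451 0.0007]
wing top far/near [-0.0199  0.0002] [0.0246 0.0001] flange L/R [ 0.005  -0.0291] [0.005  0.0292] flange far edge [0.0307 0.0002]
```

Request:
{"method": "apply_moves", "body": {"moves": [{"dx":-0.002,"dy":0.0004,"dz":0.01,"twist":0,"jaw":0},{"dx":0,"dy":0,"dz":0.02,"twist":0,"jaw":0},{"dx":0,"dy":0,"dz":0.02,"twist":0,"jaw":0},{"dx":0,"dy":0,"dz":0.01,"twist":0,"jaw":0},{"dx":0,"dy":0,"dz":0.005,"twist":0,"jaw":0},{"dx":0,"dy":0,"dz":0.005,"twist":0,"jaw":0},{"dx":0,"dy":0,"dz":0.005,"twist":0,"jaw":0},{"dx":0,"dy":0,"dz":0.004,"twist":0,"jaw":0},{"dx":0,"dy":0,"dz":0,"twist":0,"jaw":0},{"dx":0,"dy":0,"dz":0,"twist":0,"jaw":0}]}}

```text
time_s: 9.2
tcp_pos: [0.4791, 0.1811, 0.297]
eef_rot: [[0.255, 0.967, 0.0], [0.967, -0.255, 0.0], [0.0, 0.0, -1.0]]
force: [-0.5, 0.5, -1.4]
gripper_width: 0.0153
finger_force: 60.2
```

No contact so far; I go on slowly into the cross.

Request:
{"method": "apply_moves", "body": {"moves": [{"dx":0,"dy":0,"dz":0.003,"twist":0,"jaw":0},{"dx":0,"dy":0,"dz":0.003,"twist":0,"jaw":0},{"dx":0,"dy":0,"dz":0.003,"twist":0,"jaw":0},{"dx":0,"dy":0,"dz":0.002,"twist":0,"jaw":0},{"dx":0,"dy":0,"dz":0,"twist":0,"jaw":0}]}}

```text
time_s: 9.62
tcp_pos: [0.4787, 0.181, 0.285]
eef_rot: [[0.255, 0.967, -0.001], [0.967, -0.255, -0.0], [-0.001, -0.001, -1.0]]
force: [0.3, 0.1, -1.2]
gripper_width: 0.0152
finger_force: 60.2
```

Request:
{"method": "apply_moves", "body": {"moves": [{"dx":0,"dy":0,"dz":0.003,"twist":0,"jaw":0},{"dx":0,"dy":0,"dz":0.003,"twist":0,"jaw":0},{"dx":0,"dy":0,"dz":0.002,"twist":0,"jaw":0},{"dx":0,"dy":0,"dz":0,"twist":0,"jaw":0},{"dx":0,"dy":0,"dz":0,"twist":0,"jaw":0}]}}

```text
time_s: 10.03
tcp_pos: [0.4792, 0.1811, 0.2782]
eef_rot: [[0.255, 0.967, 0.001], [0.967, -0.255, 0.0], [0.0, 0.001, -1.0]]
force: [-0.6, -1.2, 3.2]
gripper_width: 0.0154
finger_force: 61.0
```

Force is now 3.2 N, about 4 N over the baseline: the ejector has been reached. Pressing home.

Request:
{"method": "apply_moves", "body": {"moves": [{"dx":0,"dy":0,"dz":0.002,"twist":0,"jaw":0},{"dx":0,"dy":0,"dz":0.002,"twist":0,"jaw":0},{"dx":0,"dy":0,"dz":0.001,"twist":0,"jaw":0},{"dx":0,"dy":0,"dz":0,"twist":0,"jaw":0},{"dx":0,"dy":0,"dz":0,"twist":0,"jaw":0}]}}

```text
time_s: 10.45
tcp_pos: [0.4792, 0.1811, 0.2731]
eef_rot: [[0.255, 0.967, 0.001], [0.967, -0.255, 0.0], [0.0, 0.001, -1.0]]
force: [-0.8, -0.7, 6.5]
gripper_width: 0.0153
finger_force: 61.4
```

Request:
{"method": "apply_moves", "body": {"moves": [{"dx":0,"dy":0,"dz":0.001,"twist":0,"jaw":0},{"dx":0,"dy":0,"dz":0.001,"twist":0,"jaw":0},{"dx":0,"dy":0,"dz":0,"twist":0,"jaw":0},{"dx":0,"dy":0,"dz":0,"twist":0,"jaw":0}]}}

```text
time_s: 10.78
tcp_pos: [0.4794, 0.1811, 0.2726]
eef_rot: [[0.255, 0.967, 0.001], [0.967, -0.255, 0.0], [0.001, 0.001, -1.0]]
force: [-6.4, -1.4, 17.6]
gripper_width: 0.0157
finger_force: 63.0
```

The flange has met the rim at the predicted height (0.2726), pressing with about 18 N. One look, then hand in.

Run:
```python
from h import *
p=cam('wrist');cv2.imwrite('pics/w6.png',cv2.resize(p['image'],(800,600)))
o=arm.get_obs();print(o['tcp_pos'],o['force'],o['finger_force'],o['time_s'])
```

```text
[0.47941384 0.18113573 0.27259017] [-5.86310168 -2.17107161 18.13280697] 63.02558898925781 10.8333
```

View pics/w6.png

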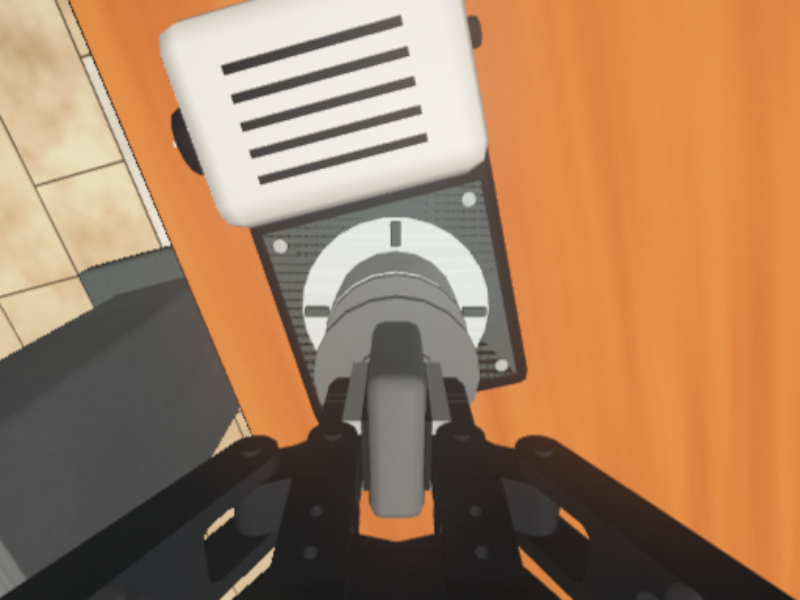

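The lower flange sits flush on the rim (around (397,275)), the bobbin is concentric with it, and the ribs line up with the wing. Handing in.

```bash
python3 -c "
from workcell import arm
print(arm.sign_off())"
```

```text
the job is handed in; nothing more can be done
None
```

The bobbin is meshed in the drive socket and pressed home, its lower flange flush on the rim and still held down with about 18 N. I handed the job in at 10.8 s; the sign-off returned no verdict.

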